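Load the clamshell press and hold its sprung lid at the ready

ROBOT

A 6-joint arm with a two-finger parallel gripper is mounted at the origin on the work surface. World frame = base frame: x ahead of the robot, y to its left, z up, the work surface at z = 0. Lengths are in m, angles in rad, forces in N, time in s.
With the tool pointing down it reaches from about 0.375 to 0.9 m from the base axis. Payload 3.1 kg.
Tool frame: the origin (TCP) lies on the centre line of the jaws, within the pads' length; the fingertips stand robot.finger_overhang ahead of it and the grasp point (between the pads) lies 2 mm behind it (robot.finger_overhang is the distance from the TCP to the fingertips, in m); z points along the fingers, y is the direction in which the jaws open and shut (so a half turn about z gives the same grasp; the last joint's range is limited). The gripper opens to 87 mm and grips with 3 to 60 N. Pads are 19 mm wide; open, the fingers measure 117 mm over their backs; the gripper's body (75 mm by 190 mm) begins 51 mm behind the grasp point.
Start: joints at [-1.48, 0.527, 1.433, -0, 1.181, -0.178], TCP at [0.166, -0.603, 0.24] pointing down, gripper open.
Joint ranges: [-3.08, 3.08], [-0.75, 2.2], [0.22, 2.44], [-1.43, 4.57], [0, 2.65], [-2.85, 2.85]. Speed limits (rad/s): [2.79, 2.79, 3.14, 3.14, 3.14, 3.14].

INTERFACE

Orientations are given as a unit quaternion [x, y, z, w].
In Python, from rig import robot gives the robot as it stands. The module is installed in compiled form; this text tells all that it offers.
- The arm moves only by the tool step_arm, never from a script. Its arguments are lists of equal length, an entry for each row: "slide": the shift along the tool's x, y, z in mm, a list of three; "twist": the turn about the tool's z in degrees. A call has 1 to 20 rows; each row shifts and turns the commanded pose from where the row before left it, along the tool's axes as they then stand; what a row does not reach is not made up. A row lasts 1/12 s, in which the tool goes at most 41.7 mm and 7.16 degrees, less where a joint would pass 70% of its speed; a pose out of reach is approached as far as the arm can. A call is refused whole if a number of a shift passes 41.7 or a number of a turn 7.16, either way. A call with a gripper value outside its range is refused whole. "jaw" is the finger opening in mm, from 0 to 87, set as the call begins (left out, the last holds). The fingers move at their own pace and stop on an object; "force" is the grip in N (left out, the last holds). Time passes only in rows, so rows that do not move let the fingers close. It gives the time, the measured TCP pose, the force and the opening at its end, in the units of the state.
- robot.get_obs(): the state, without advancing time (a new reading comes with each control period).
- robot.camera(name): name is "side" or "top" or "wrist"; returns a dict with "color" (480x640x3 uint8, blue, green, red), "depth" (480x640 float32, m along the optical axis (not along the pixel's ray), 0 where there is no reading), "camera_matrix" (3x3 intrinsics, pixels), "origin" and "orientation" of the camera in the world. Camera axes: x right, y down, z forward; pixel columns grow to the right and rows downward; lengths in m; the calibration is good to about 2 mm. The wrist camera is an equidistant fisheye: a pixel r from the principal point sees the ray r / f radians off the axis. A picture is of the moment at which its call begins.
- robot.hand_in(): hands the job in, once; it reports no verdict.
The state is a dict: "time": time; "q": joint angles; "joint_velocities": joint speeds; "joint_torque": joint torques, N m; "position": TCP position; "tool_rot": TCP orientation; "ft_force": force on the tool from outside, world axes, zero at the start; "moment": the same for the moment, N m; "grip_width": finger opening in m.
Only numpy, scipy, OpenCV 4.12 (cv2) and the standard library are available. Lean on these libraries where they do the work, as an engineer would, in place of code of your own. Each camera call takes 0.05 s, during which the arm holds its last target.

TASK

Raise the lid of the little clamshell press past its balance point so that its springs hold it open, then lay the cork disc flat on the round bottom plate and the wooden blank on top of it, both centred on the plate. Then take the lid by its handle, bring it back down over the balance point and finish while still holding it there, at rest just below that point and no more than ten degrees below it, ready to be closed on the stack. Leave everything else on the table where it is.

Things in the scene. Friction and masses are not known exactly. Their poses are not given: they have to be found in the camera images.
- lid (a joint): Opening angle of the lid in rad: 0 = shut, growing as its front rises, stop at 1.40. Hinge springs carry most of its weight; the balance point is always at 0.90 (52 degrees): below it the lid sinks shut by itself, above it the springs lift it and hold it against the stop. Felt at the handle along its path: 4.3 N down at 0, 0.9 N down at 0.80, 0.9 N up at 1.0, 5 N up at 1.40, plus slight damping.
- hinge (a point): The middle of the lid's hinge axis, 80 mm above the table. Its axes are those of the press, which is fixed to the table at a yaw of its own: x from the front (handle) to the rear (hinge), y along the hinge axis, z up.
- handle (a point): The middle of the handle: a round bar, 16 mm in diameter, 92 mm long, parallel to the hinge axis, across the lid's front on a steel arm at each end. In the hinge's frame it lies at x -228, z +40 mm when shut and turns about the hinge with the lid (its axes too). Shut, it is 120 mm above the table, 40 mm clear of the lid's round cover behind it, whose rim is 104 mm above the table.
- plate (a point): Centre of the upper face of the round bottom plate: rubber-faced, level, 120 mm diameter, 50 mm above the table, 120 mm in front of the hinge axis; axes as the hinge's. The shut lid's platen is 20 mm above it. With the lid at its stop, the lid stands behind it, leaning slightly forward: its nearest parts are about 80 mm behind the plate's centre.
- cork_center (a point): The centre of the loose cork disc, 64 mm in diameter, 8 mm thick, about 20 g, lying flat on the table; z up, it is 4 mm above its underside. The larger and thinner of the two discs.
- blank_center (a point): The centre of the loose wooden blank, a disc 54 mm in diameter, 10 mm thick, about 25 g, with a slightly raised rim around its upper face, lying flat on the table; z up, it is 5 mm above its underside. The smaller and thicker disc.
- cup: Paper cup, 74 mm across at the rim, 90 mm high; origin at the centre of its underside. To be left alone.
- paintpot: Paint pot with a screw cap, 54 mm diameter, 70 mm high; origin at the centre of its underside. To be left alone.
- glue: White glue bottle, 48 mm diameter, 130 mm high; origin at the centre of its underside. To be left alone.
- tape: Roll of tape lying flat: a ring 84 mm across, 68 mm inside, 20 mm high; origin at the centre of its underside. To be left alone.
- sponge: Painting sponge, a block 55 by 35 by 25 mm; origin at the centre of its underside. To be left alone.
- brush: Paint brush lying along its x, 190 mm long. To be left alone.
- stamp: Wooden printing block, 45 by 45 by 30 mm; origin at the centre of its underside. To be left alone.
There are look-alikes about, which are no part of the job. Leave any white look-alike of the part that bears blank_center alone.

How it is judged:
On the way, in this order (a step that is already met when the one before it is completed fails the run):
1. the lid is raised past its balance point (value of joint lid above 1 rad), for 0.2 s.
2. with the lid standing open, the cork disc lies flat and centred on the bottom plate, the wooden blank flat and centred on the cork, and both are let go (value of joint lid above 0.95 rad and horizontal distance between cork_center and plate below 0.01 m and z of cork_center in the frame of plate between 0.001 and 0.007 m and angle between each of cork_center, blank_center's own z axis and vertical below 0.08 rad and horizontal distance between blank_center and cork_center below 0.008 m and z of blank_center in the frame of cork_center between 0.006 and 0.012 m and contact force between the fingers and cork below 0.2 N and contact force between the fingers and blank below 0.2 N and linear speed of each of cork, blank below 0.03 m/s), for 0.2 s.
At the end, for the whole second after the job is handed in: the lid is held by the fingers, at rest, just below its balance point (joint between 0.71 and 0.885 rad, balance at 0.90), carried by nothing else; the cork disc lies flat on the bottom plate within 10 mm of its centre, the wooden blank flat on the cork within 8 mm of the cork's centre, both let go (value of joint lid between 0.71 and 0.885 rad and velocity of joint lid between -0.05 and 0.05 rad/s and contact force between the fingers and lid above 0.1 N and contact force between lid and blank below 0.1 N and contact force between lid and cork below 0.1 N and horizontal distance between cork_center and plate below 0.01 m and z of cork_center in the frame of plate between 0.001 and 0.007 m and angle between each of cork_center, blank_center's own z axis and vertical below 0.08 rad and horizontal distance between blank_center and cork_center below 0.008 m and z of blank_center in the frame of cork_center between 0.006 and 0.012 m and contact force between the fingers and cork below 0.2 N and contact force between the fingers and blank below 0.2 N and linear speed of each of cork, blank below 0.03 m/s); the arm keeps its last pose, push and grip.
It fails at once if a thing that is not part of the job (cup, paint pot, glue bottle, tape, sponge, brush, printing block) was moved by more than 40 mm (distance of any of cup, paintpot, glue, tape, sponge, brush, stamp from where it was at the start of the episode above 0.04 m).
It also fails if it takes over 69 s, if anything falls off the work surface, if the arm or the gripper's body presses on something with over 40 N, if the wrist force passes 120 N, or if a joint passes its speed limit or range.

## Working session

There is one attempt and no reset: what is moved stays moved. The work goes in short steps, Python scripts to look and compute and a tool call to move; the robot and the scene stay as the last step left them, time stands still between calls to the robot, and variables do not carry over. Pictures are saved under pics/ and viewed, and the job is handed in when it is done.

Besides the shell and the picture viewer there is one more tool, called after ">>>" as name(argument=value, ...), one argument or row to a line, values as JSON. step_arm: Moves the arm, as the interface text tells. Its arguments: {"type":"object","properties":{"slide":{"type":"array","items":{"type":"array","items":{"type":"number"}}},"twist":{"type":"array","items":{"type":"number"}},"jaw":{"type":"number"},"force":{"type":"number"}},"required":["slide","twist"]}

```bash
ls; mkdir -p pics
cat > h.py <<'E'
import numpy as np, cv2
from scipy.spatial.transform import Rotation as R
from rig import robot
def snap(n,tag):
    c=robot.camera(n); cv2.imwrite(f'pics/{tag}.png',c['color']); np.savez(f'pics/{tag}.npz',**{k:np.array(v) for k,v in c.items()}); return c
def cloud(c):
    K=c['camera_matrix'];d=c['depth'];v,u=np.mgrid[:480,:640]
    P=np.stack([(u-K[0,2])/K[0,0]*d,(v-K[1,2])/K[1,1]*d,d],-1)
    o=np.array(c['orientation']); 
    M=R.from_quat(o).as_matrix() if o.size==4 else o
    return P@M.T+c['origin']
E
python3 - <<'E'
from h import *
for n in ['side','top','wrist']:
    c=snap(n,n+'0'); print(n,c['origin'],c['orientation'],c['camera_matrix'])
o=robot.get_obs(); print(o, robot.finger_overhang)
E
```

```text
pics
side [0.31274233 0.8185719  0.95555479] [-0.09276754  0.92221182 -0.37306728  0.04171753] [[560.43544421   0.         305.99530677]
 [  0.         560.43544421 229.71213873]
 [  0.           0.           1.        ]]
top [ 0.40539764 -0.00519338  1.52732427] [ 0.71396845 -0.69898569  0.0283492  -0.02940034] [[618.38482496   0.         319.75838016]
 [  0.         618.38482496 241.43152026]
 [  0.           0.           1.        ]]
wrist [ 0.23004252 -0.58444782  0.3836704 ] [ 0.78918695 -0.60132093 -0.07635014  0.09883191] [[371.64829954   0.         323.15591195]
 [  0.         371.64829954 243.68183095]
 [  0.           0.           1.        ]]
{'time': 0.15, 'q': array([-1.48047293e+00,  5.28240751e-01,  1.43361470e+00, -4.13075531e-06,
        1.18139532e+00, -1.78498096e-01]), 'joint_velocities': array([-0.00039726, -0.00378379, -0.00048162, -0.00040704, -0.00118046,
       -0.00071601]), 'joint_torque': array([ 6.61487411e-04, -4.40432096e+01, -1.76842099e+01,  6.33360073e-02,
        5.52817318e-02, -9.30417445e-05]), 'position': array([ 0.16597652, -0.60200283,  0.23880157]), 'tool_rot': array([ 9.90980021e-01,  1.34007127e-01,  3.46309968e-05, -8.28339198e-04]), 'ft_force': array([-0.05445305,  0.2060392 ,  0.13959494]), 'moment': array([0.06308843, 0.00113066, 0.05440796]), 'grip_width': 0.08677968454681931} 0.017
```

View pics/top0.png

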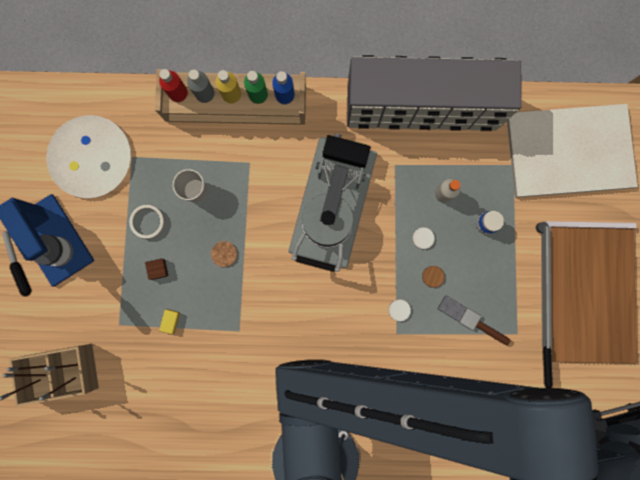

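View pics/side0.png

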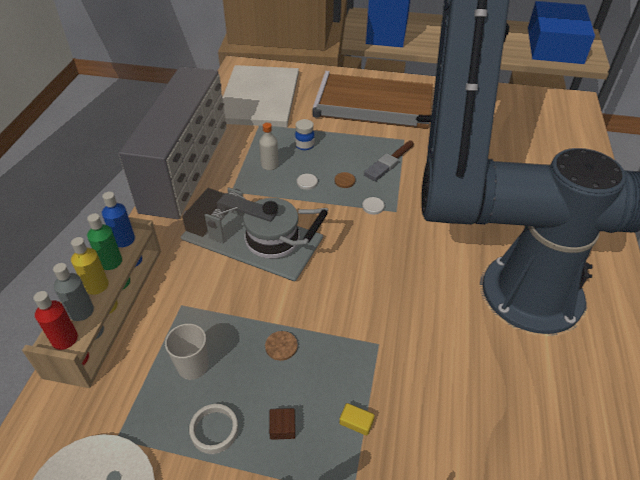

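The top view shows the cork at about (224,254) and the press at about (330,210) with its black handle at about (317,265). There are three blank-sized discs: brown at (433,276), and white at (424,238) and (400,310). The brown one fits "wooden" and the white ones are look-alikes. I'll confirm this in a crop and measure.

Run:
```python
from h import *
t=dict(np.load('pics/top0.npz')); img=t['color']
a=cv2.resize(img[215:335,375:495],(400,400),interpolation=cv2.INTER_CUBIC)
b=cv2.resize(img[130:280,275:395],(400,500),interpolation=cv2.INTER_CUBIC)[:400*1+100]
o=np.zeros((500,800,3),np.uint8); o[:400,:400]=a; o[:,400:]=b
cv2.imwrite('pics/crop0.png',o)
P=cloud(t)
def ell(u,v,w,zlo,zhi,name):
    Z=P[...,2]; m=np.zeros((480,640),np.uint8)
    m[v-w:v+w,u-w:u+w]=((Z>zlo)&(Z<zhi))[v-w:v+w,u-w:u+w]*255
    n,l,s,c=cv2.connectedComponentsWithStats(m); i=1+np.argmax(s[1:,4])
    q=P[l==i]; (cx,cy),r=cv2.minEnclosingCircle(q[:,:2].astype(np.float32))
    print(name,n-1,s[i],'mean',q.mean(0),'circ',cx,cy,2*r,'z',np.median(q[:,2]))
ell(433,276,22,.005,.02,'blank'); ell(224,254,22,.004,.02,'cork')
ell(424,238,22,.005,.02,'w1'); ell(400,310,22,.005,.02,'w2')
for n,(u,v) in dict(tab=(270,300),tab2=(350,300),matL=(200,290),matR=(460,260)).items(): print(n,P[v-3:v+4,u-3:u+4].reshape(-1,3).mean(0))
# handle
Z=P[...,2]
m=np.zeros((480,640),bool); m[240:285,285:350]=True
hs=cv2.cvtColor(img,cv2.COLOR_BGR2GRAY)
k=m&(Z>.105)&(Z<.14)
q=P[k];print(len(q), q.min(0),q.max(0))
k2=k&(hs<50);q=P[k2];print('dark',len(q),q.mean(0),q.min(0),q.max(0)); 
vv,uu=np.nonzero(k2);print(uu.min(),uu.max(),vv.min(),vv.max())
rc=cv2.minAreaRect(q[:,:2].astype(np.float32)*1000);print(rc)
```

```text
blank 93 [421 266  24  25 361] mean [ 0.44985262 -0.28008331  0.01003033] circ 0.4476795196533203 -0.28003278374671936 0.06300050020217896 z 0.009738483629352146
cork 96 [210 239  32  29 486] mean [0.49578086 0.23410285 0.0084488 ] circ 0.4980675280094147 0.22969137132167816 0.07749756425619125 z 0.008244966264428721
w1 101 [413 227  21  24 351] mean [ 0.5436376  -0.25550035  0.01000731] circ 0.5424162745475769 -0.25650933384895325 0.0621672123670578 z 0.009728137808660886
w2 94 [388 298  23  23 352] mean [ 0.36614225 -0.198637    0.01001742] circ 0.3666720688343048 -0.19958075881004333 0.05765695124864578 z 0.009636291762491256
tab [3.83347015e-01 1.17672903e-01 6.05058798e-05]
tab2 [ 3.87527963e-01 -7.89973975e-02  1.78280474e-04]
matL [0.40419388 0.29051143 0.00101365]
matR [ 0.49166413 -0.34890528  0.00097801]
490 [ 0.4535366  -0.05380129  0.10505652] [0.52572059 0.06277172 0.13367588]
dark 232 [0.47093436 0.00745334 0.12595351] [ 0.45561495 -0.03545354  0.11661271] [0.48652868 0.0510536  0.13367588]
296 334 256 270
((471.20623779296875, 7.566440582275391), (87.49726867675781, 13.781103134155273), 76.20219421386719)
```

View pics/crop0.png

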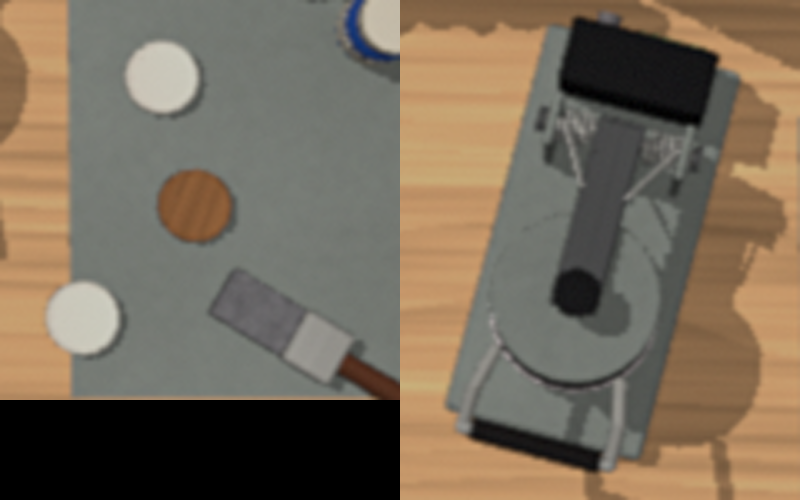

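The crop confirms it: the brown wood-grain disc at top pixel (433,276) is the blank, and the two white discs stay put. Press yaw is about -13.8°. Next I check the heights on the lid and work out the first move.

```bash
cat >> h.py <<'E'
YAW=np.deg2rad(-13.8); PX=np.array([np.cos(YAW),np.sin(YAW),0]); PY=np.array([-np.sin(YAW),np.cos(YAW),0])
def rel(target,yawdeg=None):
    o=robot.get_obs(); p=np.array(o['position']); M=R.from_quat(o['tool_rot']).as_matrix()
    if yawdeg is not None:
        cur=np.rad2deg(np.arctan2(M[1,0],M[0,0])); tw=-((yawdeg-cur+180)%360-180)
        M2=M@R.from_euler('z',tw,degrees=True).as_matrix(); print('twist',tw.round(2)); M=M2
    print('t',round(o['time'],2),'pos',p.round(4),'z',M[:,2].round(3),'slide after twist mm',(M.T@(np.array(target)-p)*1000).round(1))
E
python3 - <<'E'
from h import *
t=dict(np.load('pics/top0.npz')); P=cloud(t)
h=np.array([.4712,.0076,0])
Q=(P-h); a=Q@PX; b=Q@PY; Z=P[...,2]
for lo in range(-20,330,20):
    m=(a>lo/1e3)&(a<(lo+20)/1e3)&(abs(b)<.06)
    print(lo, Z[m].max().round(3), b[m][Z[m].argmax()].round(3))
m=(abs(b)<.12)&(a>-.05)&(a<.35)&(Z>.095)&(Z<.108)&(a<.18)
q=np.c_[a[m],b[m]].astype(np.float32); print(cv2.minEnclosingCircle(q), q.min(0),q.max(0))
rel([.471,.0076,.24],76.2)
E
```

```text
-20 0.133 -0.045
0 0.134 0.014
20 0.117 -0.053
40 0.113 -0.05
60 0.113 0.029
80 0.142 0.01
100 0.139 0.009
120 0.138 -0.007
140 0.12 -0.003
160 0.118 -0.007
180 0.119 0.013
200 0.121 0.007
220 0.119 -0.006
240 0.104 0.046
260 0.078 0.044
280 0.077 0.031
300 0.076 -0.031
320 0.055 0.034
((0.0900658443570137, 0.006574991159141064), 0.08968517184257507) [ 0.0161617  -0.05929499] [0.17925179 0.05925732]
twist -60.8
t 0.15 pos [ 0.166  -0.602   0.2388] z [-0.     0.002 -1.   ] slide after twist mm [ 6.648e+02  1.508e+02 -2.000e-01]
```

>>> step_arm(
  slide=[
    [0,0,0],
    [0,0,0],
    [0,0,0],
    [0,0,0],
    [0,0,0],
    [0,0,0],
    [0,0,0],
    [0,0,0],
    [0,0,0],
  ],
  twist=[-6.8,-6.8,-6.8,-6.8,-6.8,-6.8,-6.8,-6.8,-6.4],
  jaw=40,
  force=15,
)

```text
time: 0.9
position: [0.166, -0.6022, 0.2391]
tool_rot: [0.785, 0.619, 0.0, -0.0]
ft_force: [0.2, 0.0, 0.1]
grip_width: 0.0418
```

>>> step_arm(
  slide=[
    [15,3,0],
    [30,7,0],
    [35,8,0],
    [35,8,0],
    [35,8,0],
    [35,8,0],
    [35,8,0],
    [35,8,0],
    [35,8,0],
    [35,8,0],
    [35,8,0],
    [35,8,0],
    [35,8,0],
    [35,8,0],
    [35,8,0],
    [35,8,0],
    [35,8,0],
    [35,8,0],
    [35,8,0],
    [20,4,0],
  ],
  twist=[0,0,0,0,0,0,0,0,0,0,0,0,0,0,0,0,0,0,0,0],
)

```text
time: 2.57
position: [0.4702, 0.0056, 0.2396]
tool_rot: [0.786, 0.618, 0.001, -0.0]
ft_force: [-0.2, 0.7, -1.0]
grip_width: 0.0401
```

Run:
```python
from h import *
rel([.471,.0076,.20],76.2)
snap('wrist','w1'); snap('side','s1')
```

```text
twist 0.12
t 2.57 pos [0.4702 0.0056 0.2396] z [ 0.001  0.001 -1.   ] slide after twist mm [ 2.   0.3 39.6]
```

View pics/w1.png

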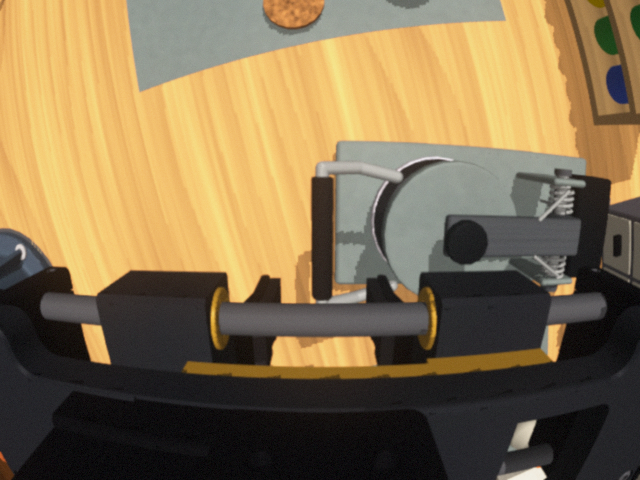

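View pics/s1.png

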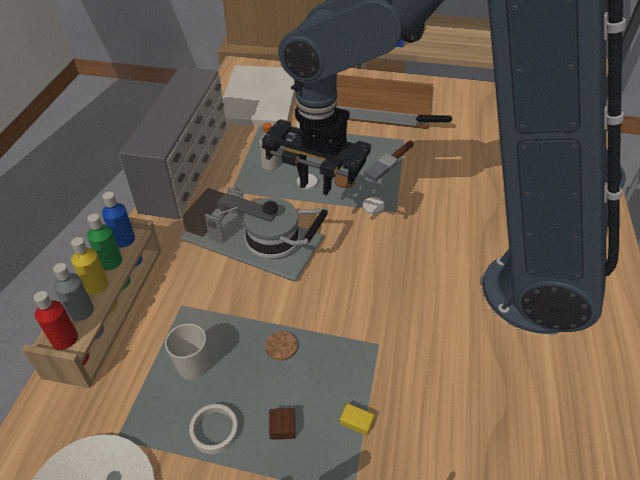

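```bash
cat >> h.py <<'E'
def fish(c,u,v,z):
    "pixel -> world on plane z (wrist)"
    K=c['camera_matrix']; x=(u-K[0,2])/K[0,0]; y=(v-K[1,2])/K[1,1]; r=np.hypot(x,y)+1e-12
    d=np.array([np.sin(r)*x/r,np.sin(r)*y/r,np.cos(r)]); M=R.from_quat(c['orientation']).as_matrix()
    w=M@d; s=(z-c['origin'][2])/w[2]; return c['origin']+s*w
def proj(c,p):
    M=R.from_quat(c['orientation']).as_matrix(); q=M.T@(np.array(p)-c['origin']); K=c['camera_matrix']
    return K[0,0]*q[0]/q[2]+K[0,2],K[1,1]*q[1]/q[2]+K[1,2]
E
python3 - <<'E'
from h import *
w=dict(np.load('pics/w1.npz')); s=dict(np.load('pics/s1.npz'))
print('cam',w['origin'],R.from_quat(w['orientation']).as_matrix().round(2).tolist())
for uv in [(322,178),(322,298),(322,238)]: print(uv,fish(w,*uv,.12).round(4))
print('handle in side',proj(s,[.471,.0076,.12]),'tip',proj(s,[.4702,.0056,.2226]))
E
```

```text
cam [0.48507571 0.07086523 0.38464022] [[0.97, -0.23, -0.06], [-0.24, -0.94, -0.24], [0.0, 0.25, -0.97]]
(322, 178) [0.4799 0.0522 0.12  ]
(322, 298) [ 0.4582 -0.0364  0.12  ]
(322, 238) [0.4694 0.0096 0.12  ]
handle in side (np.float64(313.37741874194006), np.float64(223.97987799428765)) tip (np.float64(314.0632691459303), np.float64(186.65298275495968))
```

>>> step_arm(
  slide=[
    [2,0,10],
    [0,0,20],
    [0,0,20],
    [0,0,20],
    [0,0,20],
    [0,0,15],
    [0,0,10],
    [0,0,6],
    [0,0,0],
  ],
  twist=[0,0,0,0,0,0,0,0,0],
)

```text
time: 3.42
position: [0.4685, 0.0039, 0.1175]
tool_rot: [0.787, 0.617, -0.001, -0.001]
ft_force: [0.2, 0.1, -0.2]
grip_width: 0.0399
```

>>> step_arm(
  slide=[
    [0,0,0],
    [0,0,0],
    [0,0,0],
    [0,0,0],
    [0,0,0],
  ],
  twist=[0,0,0,0,0],
  jaw=0,
  force=12,
)

```text
time: 3.83
position: [0.469, 0.0047, 0.119]
tool_rot: [0.787, 0.617, -0.0, -0.0]
ft_force: [0.4, -0.2, 2.6]
grip_width: 0.0154
```

Run:
```python
import numpy as np
def p(t): return np.array([-228*np.cos(t)+40*np.sin(t), 228*np.sin(t)+40*np.cos(t)])
th=np.r_[0,.02,.06,np.linspace(.12,1.3,20),1.34,1.37]
acc=np.zeros(2)
out=[]
for a in th[1:]:
    d=np.round(p(a)-p(0)-acc,1); acc+=d; out.append([0,d[0].round(1),-d[1].round(1)])
print(len(out),[[float(x) for x in o] for o in out])
```

```text
24 [[0.0, 0.8, -4.6], [0.0, 2.0, -9.0], [0.0, 3.6, -13.4], [0.0, 4.6, -13.6], [0.0, 5.4, -13.3], [0.0, 6.3, -13.0], [0.0, 7.0, -12.5], [0.0, 7.8, -12.1], [0.0, 8.5, -11.6], [0.0, 9.3, -11.0], [0.0, 9.9, -10.4], [0.0, 10.5, -9.8], [0.0, 11.1, -9.1], [0.0, 11.7, -8.4], [0.0, 12.1, -7.7], [0.0, 12.6, -6.9], [0.0, 13.0, -6.1], [0.0, 13.4, -5.3], [0.0, 13.7, -4.4], [0.0, 13.9, -3.6], [0.0, 14.1, -2.8], [0.0, 14.3, -1.8], [0.0, 9.2, -0.7], [0.0, 6.9, -0.3]]
```

>>> step_arm(
  slide=[
    [0,0.8,-4.6],
    [0,2,-9],
    [0,3.6,-13.4],
    [0,4.6,-13.6],
    [0,5.4,-13.3],
    [0,6.3,-13],
    [0,7,-12.5],
    [0,7.8,-12.1],
    [0,8.5,-11.6],
    [0,9.3,-11],
  ],
  twist=[0,0,0,0,0,0,0,0,0,0],
)

```text
time: 4.67
position: [0.5184, -0.0074, 0.2321]
tool_rot: [0.787, 0.617, -0.004, -0.005]
ft_force: [-7.5, 0.9, -0.4]
grip_width: 0.0152
```

Run:
```python
from h import *
o=robot.get_obs();print(o['position'],o['ft_force'],o['grip_width'])
snap('side','s2')
```

```text
[ 0.51835625 -0.00737359  0.23208507] [-7.51945894  0.90939745 -0.42105418] 0.015151933126121665
```

View pics/s2.png

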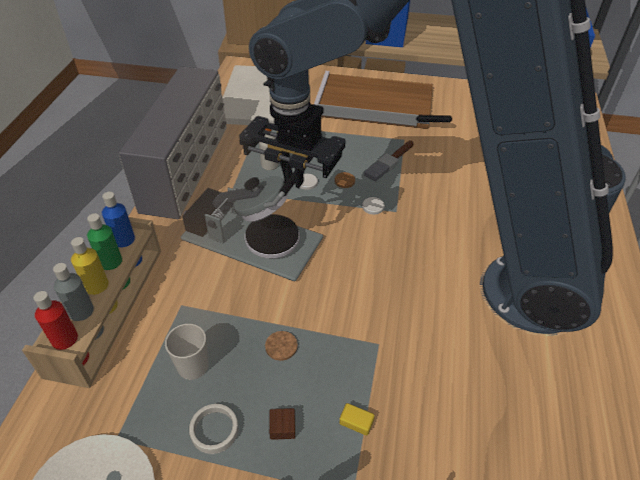

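The side view shows the lid rising with the gripper and the black plate exposed at (272,235). I'll continue along the arc.

>>> step_arm(
  slide=[
    [0,9.9,-10.4],
    [0,10.5,-9.8],
    [0,11.1,-9.1],
    [0,11.7,-8.4],
    [0,12.1,-7.7],
    [0,12.6,-6.9],
    [0,13,-6.1],
    [0,13.4,-5.3],
    [0,13.7,-4.4],
    [0,13.9,-3.6],
    [0,14.1,-2.8],
    [0,14.3,-1.8],
    [0,9.2,-0.7],
    [0,4,-0.2],
    [0,0,0],
    [0,0,0],
  ],
  twist=[0,0,0,0,0,0,0,0,0,0,0,0,0,0,0,0],
)

```text
time: 6.05
position: [0.6838, -0.048, 0.3105]
tool_rot: [0.787, 0.617, 0.001, 0.002]
ft_force: [4.8, -0.2, 0.3]
grip_width: 0.0153
```

>>> step_arm(
  slide=[
    [0,0,0],
    [0,0,0],
    [0,0,0],
    [0,0,0],
    [0,0,0],
  ],
  twist=[0,0,0,0,0],
  jaw=60,
)

```text
time: 6.47
position: [0.6805, -0.0471, 0.3096]
tool_rot: [0.787, 0.617, -0.001, -0.002]
ft_force: [0.5, 0.1, -1.0]
grip_width: 0.041
```

Run:
```python
from h import *
snap('side','s3')
```

```text
(no output)
```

View pics/s3.png

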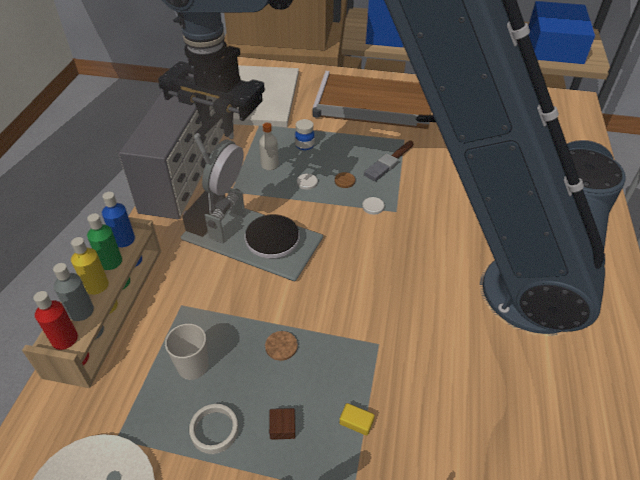

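The lid stands open at its stop at (222,165) in the side view. I'll lift off the handle, then head to the cork.

>>> step_arm(
  slide=[
    [0,0,-15],
    [0,0,-30],
    [0,-10,-20],
    [0,-25,0],
    [0,-30,0],
    [0,-30,0],
    [0,-30,0],
    [0,-30,0],
    [0,-25,0],
    [0,0,0],
  ],
  twist=[0,0,0,0,0,0,0,0,0,0],
  jaw=87,
)

```text
time: 7.35
position: [0.5004, -0.0024, 0.3743]
tool_rot: [0.787, 0.618, -0.003, -0.004]
ft_force: [0.1, -0.8, -0.4]
grip_width: 0.0868
```

Run:
```python
from h import *
rel([.496,.233,.25],166.2)
snap('side','s4')
s=dict(np.load('pics/s4.npz'));P=cloud(s);Z=P[...,2]
h=np.array([.470,.0076,0]);Q=P-h;a=Q@PX;b=Q@PY
m=(abs(Z-.05)<.006)&(abs(a-.108)<.08)&(abs(b)<.08)
g=cv2.cvtColor(s['color'],cv2.COLOR_BGR2GRAY)
q=P[m];print(len(q),np.median(q[:,2]));print(cv2.minEnclosingCircle(np.c_[a[m],b[m]].astype(np.float32)))
print(np.percentile(a[m],[0,1,50,99,100]),np.percentile(b[m],[0,1,50,99,100]))
# cork in side
hsv=cv2.cvtColor(s['color'],cv2.COLOR_BGR2HSV)
for nm,(u,v) in dict(cork=(281,345),blank=(345,180)).items():
    mm=np.zeros((480,640),bool);mm[v-22:v+22,u-24:u+24]=True
    k=mm&(hsv[...,1]>110); vv,uu=np.nonzero(k); qq=P[k]; print(nm,k.sum(),np.median(qq[:,2]),cv2.minEnclosingCircle(qq[:,:2].astype(np.float32)),qq.mean(0))
```

```text
twist -89.93
t 7.35 pos [ 0.5004 -0.0024  0.3743] z [-0.009  0.002 -1.   ] slide after twist mm [ 59.3 227.6 124.8]
1709 0.04856433517593617
((0.10507023334503174, 0.0018757181242108345), 0.06362903118133545)
[0.04430387 0.0473677  0.10328198 0.16094038 0.1652447 ] [-0.06090991 -0.05530577  0.00474444  0.06025936  0.06537973]
cork 786 0.00651754350577799 ((0.406698077917099, 0.4993109703063965), 0.3328990936279297) [0.48793874 0.2357812  0.01064965]
blank 245 0.0074557456213817375 ((0.38187381625175476, 0.25577402114868164), 0.5671279430389404) [ 0.44426854 -0.2703907   0.01118003]
```

>>> step_arm(
  slide=[
    [0,0,0],
    [0,0,0],
    [0,0,0],
    [0,0,0],
    [0,0,0],
    [0,0,0],
    [0,0,0],
    [0,0,0],
    [0,0,0],
    [0,0,0],
    [0,0,0],
    [0,0,0],
    [0,0,0],
  ],
  twist=[-6.9,-6.9,-6.9,-6.9,-6.9,-6.9,-6.9,-6.9,-6.9,-6.9,-6.9,-6.9,-7.1],
)

```text
time: 8.48
position: [0.5073, -0.0047, 0.3744]
tool_rot: [0.118, 0.993, 0.0, -0.001]
ft_force: [-0.5, -0.3, -0.4]
grip_width: 0.0868
```

>>> step_arm(
  slide=[
    [4,10,0],
    [6,25,5],
    [7,30,15],
    [7,30,20],
    [7,30,20],
    [7,30,20],
    [7,30,20],
    [7,25,15],
    [7,18,8],
    [0,0,0],
    [0,0,0],
  ],
  twist=[0,0,0,0,0,0,0,0,0,0,0],
)

```text
time: 9.4
position: [0.5039, 0.2321, 0.2509]
tool_rot: [0.121, 0.993, -0.001, -0.001]
ft_force: [0.8, -0.2, 0.0]
grip_width: 0.087
```

Run:
```python
from h import *
snap('wrist','w4');snap('top','t4')
rel([.496,.233,.25],166.2)
```

```text
twist -0.17
t 9.5 pos [0.505  0.2306 0.2522] z [ 0. -0. -1.] slide after twist mm [9.3 0.1 2.2]
```

View pics/w4.png

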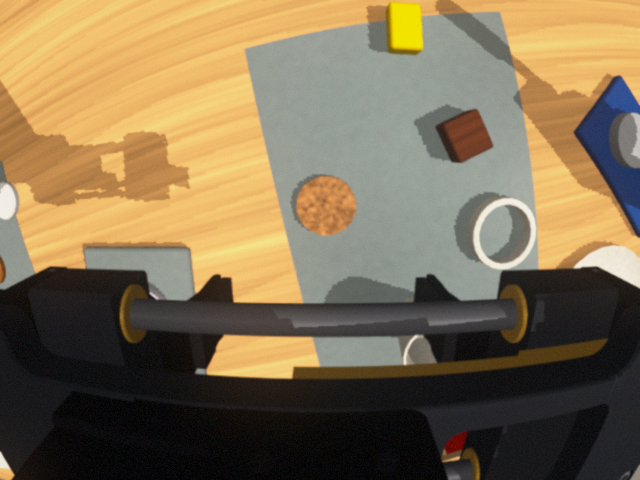

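View pics/t4.png

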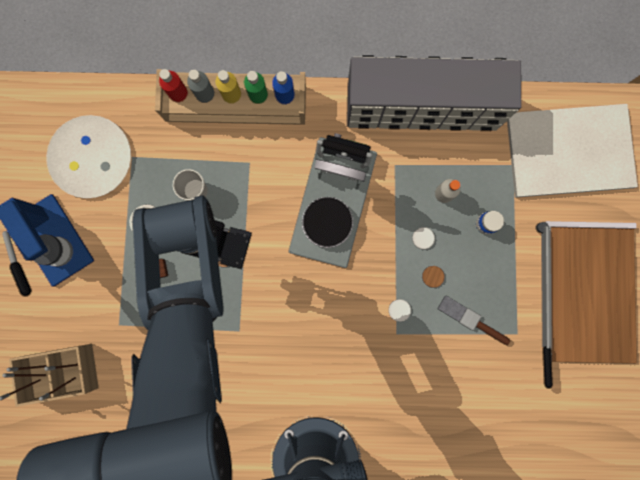

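The top view shows the lid standing open and the plate bare at (327,222). In the wrist view the cork is at (325,205). I'll fit circles to both, and to the blank.

```bash
cat >> h.py <<'E'
def plane(c,u,v,z):
    K=c['camera_matrix'];M=R.from_quat(c['orientation']).as_matrix()
    w=M@np.array([(u-K[0,2])/K[0,0],(v-K[1,2])/K[1,1],1]); return c['origin']+(z-c['origin'][2])/w[2]*w
def blob(c,mask,u,v,z,f):
    n,l,s,_=cv2.connectedComponentsWithStats(mask.astype(np.uint8)); i=l[v,u]
    m=cv2.morphologyEx((l==i).astype(np.uint8),cv2.MORPH_OPEN,np.ones((3,3)))
    ct=max(cv2.findContours(m,cv2.RETR_EXTERNAL,cv2.CHAIN_APPROX_NONE)[0],key=cv2.contourArea)[:,0]
    q=np.array([f(c,*p,z)[:2] for p in ct],np.float32)
    e=cv2.fitEllipse(q*1000); print('blob px',i,s[i].tolist(),'ellipse mm',np.round(e[0],1),np.round(e[1],1)); return e
E
python3 - <<'E'
from h import *
t=dict(np.load('pics/t4.npz'));w=dict(np.load('pics/w4.npz'))
H=cv2.cvtColor(t['color'],cv2.COLOR_BGR2HSV);Hw=cv2.cvtColor(w['color'],cv2.COLOR_BGR2HSV)
print(H[276,433],H[285,460],Hw[205,325],Hw[205,420],H[222,327],H[222,296])
print('plate');blob(t,H[...,2]<60,327,222,.05,plane)
print('blank');blob(t,H[...,1]>110,433,276,.0105,plane)
print('cork w');blob(w,Hw[...,1]>100,325,205,.0085,fish)
t0=dict(np.load('pics/top0.npz'));H0=cv2.cvtColor(t0['color'],cv2.COLOR_BGR2HSV)
print('cork t');blob(t0,H0[...,1]>90,224,254,.0085,plane)
h=np.array([.470,.0076,0]);print('plate from handle',h+.108*PX)
E
```

```text
[ 13 149 135] [ 50  12 130] [ 14 156 204] [ 69  16 157] [165  18  29] [ 15  63 150]
plate
blob px 38 [304, 198, 48, 48, 1816] ellipse mm [575.3 -18.9] [113.4 114.1]
blank
blob px 54 [423, 266, 21, 21, 352] ellipse mm [ 449.8 -280.9] [49.  50.3]
cork w
blob px 4 [296, 176, 60, 59, 2785] ellipse mm [493.3 236.2] [62.2 62.3]
cork t
blob px 16 [211, 241, 26, 26, 513] ellipse mm [494.4 234.2] [59.8 61.7]
plate from handle [ 0.5748825  -0.01816161  0.        ]
```

Run:
```python
from h import *
rel([.494,.235,.08],166.2)
```

```text
twist -0.17
t 9.5 pos [0.505  0.2306 0.2522] z [ 0. -0. -1.] slide after twist mm [ 11.8   1.7 172.2]
```

>>> step_arm(
  slide=[
    [2,1,10],
    [5,1,25],
    [4,0,30],
    [1,0,30],
    [0,0,30],
    [0,0,25],
    [0,0,15],
    [0,0,7],
    [0,0,0],
    [0,0,0],
    [0,0,0],
  ],
  twist=[0,0,0,0,0,0,0,0,0,0,0],
)

```text
time: 10.42
position: [0.4947, 0.2356, 0.081]
tool_rot: [0.121, 0.993, 0.0, 0.001]
ft_force: [0.3, 0.7, 0.2]
grip_width: 0.0867
```

Run:
```python
from h import *
snap('wrist','w5')
rel([.494,.235,.02],166.2)
```

```text
twist -0.13
t 10.47 pos [0.4947 0.2357 0.0812] z [ 0.003  0.001 -1.   ] slide after twist mm [ 0.7 -0.9 61.2]
```

View pics/w5.png

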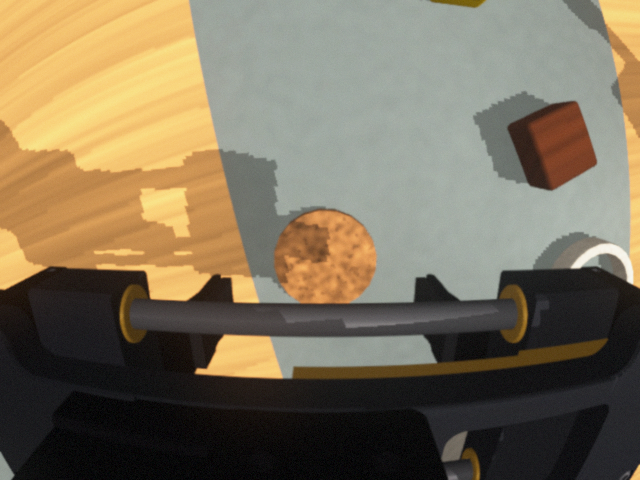

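The cork at (325,258) is centred between the fingers, so I go down and grip it.

>>> step_arm(
  slide=[
    [0,0,15],
    [0,0,20],
    [0,0,14],
    [0,0,8],
    [0,0,4],
    [0,0,0],
    [0,0,0],
  ],
  twist=[0,0,0,0,0,0,0],
)

```text
time: 11.05
position: [0.4941, 0.2358, 0.0195]
tool_rot: [0.121, 0.993, 0.0, 0.001]
ft_force: [0.2, -0.0, 0.6]
grip_width: 0.0871
```

>>> step_arm(
  slide=[
    [0,0,0],
    [0,0,0],
    [0,0,0],
    [0,0,0],
    [0,0,0],
  ],
  twist=[0,0,0,0,0],
  jaw=50,
  force=8,
)

```text
time: 11.47
position: [0.4938, 0.2358, 0.0192]
tool_rot: [0.121, 0.993, 0.0, 0.0]
ft_force: [0.4, -0.5, 1.3]
grip_width: 0.0637
```

Run:
```python
from h import *
snap('wrist','w6')
rel([.5753,-.0187,.13],166.2)
```

```text
twist -0.1
t 11.52 pos [0.4938 0.2357 0.0192] z [ 0.001  0.    -1.   ] slide after twist mm [-139.9 -227.6 -110.8]
```

View pics/w6.png

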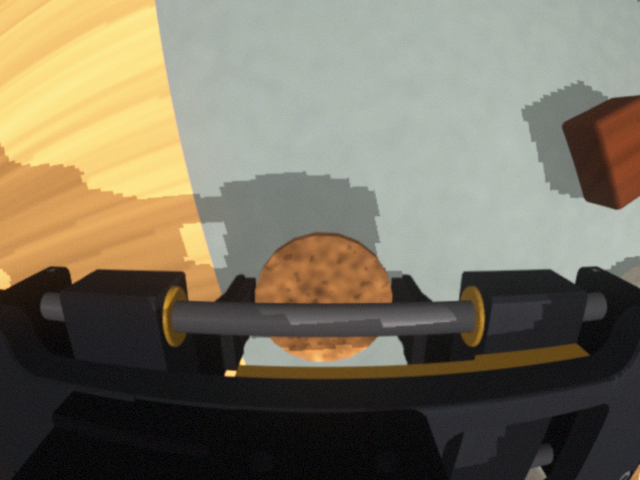

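>>> step_arm(
  slide=[
    [0,0,-8],
    [0,0,-20],
    [0,0,-30],
    [-5,-10,-30],
    [-12,-20,-22],
    [-18,-29,0],
    [-18,-29,0],
    [-18,-29,0],
    [-18,-29,0],
    [-18,-29,0],
    [-15,-25,0],
    [-12,-18,0],
    [-6,-10,0],
    [0,0,0],
    [0,0,0],
  ],
  twist=[0,0,0,0,0,0,0,0,0,0,0,0,0,0,0],
)

```text
time: 12.77
position: [0.5741, -0.019, 0.1289]
tool_rot: [0.122, 0.993, 0.0, -0.001]
ft_force: [-0.0, 0.0, -0.5]
grip_width: 0.0634
```

Run:
```python
from h import *
w=snap('wrist','w7'); snap('side','s7')
rel([.5753,-.0187,.070],166.2)
```

```text
twist -0.03
t 12.87 pos [ 0.5736 -0.0178  0.1288] z [-0.002  0.001 -1.   ] slide after twist mm [-1.9 -0.5 58.8]
```

View pics/w7.png

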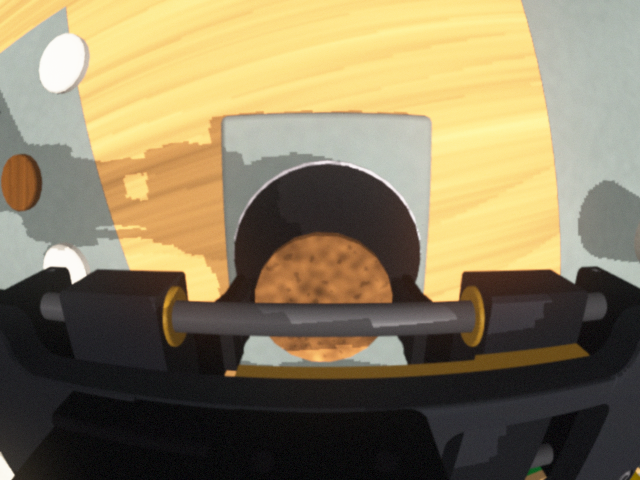

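View pics/s7.png

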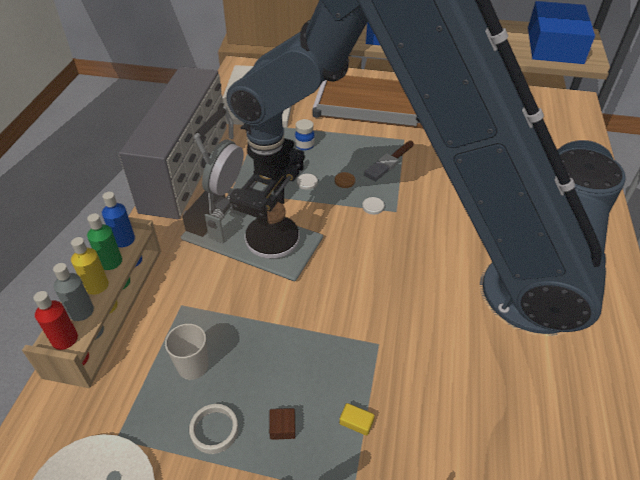

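Run:
```python
from h import *
from scipy.optimize import least_squares
w=dict(np.load('pics/w7.npz'))
V=cv2.cvtColor(w['color'],cv2.COLOR_BGR2HSV)[...,2]
m=(V<70).astype(np.uint8); n,l,s,_=cv2.connectedComponentsWithStats(m); 
pts=[]
for u in range(245,410,5):
    for v in range(130,260):
        if V[v,u]<75 and V[v+2,u]<75: pts.append((u,v));break
q=np.array([fish(w,u,v,.05)[:2] for u,v in pts])
r=least_squares(lambda p:np.hypot(*(q-p[:2]).T)-p[2],[.575,-.02,.06],loss='soft_l1',f_scale=.001);print(r.x,np.abs(r.fun).max())
# cork disc held: bottom contour top-edge arc z~TCP-.0105
hs=cv2.cvtColor(w['color'],cv2.COLOR_BGR2HSV)
pc=[]
for u in range(262,388,5):
    for v in range(215,300):
        if hs[v,u,1]>100 and hs[v,u,2]>60 and hs[v+2,u,1]>100: pc.append((u,v));break
zt=.1288-.0185+.008
q=np.array([fish(w,u,v,zt)[:2] for u,v in pc])
r=least_squares(lambda p:np.hypot(*(q-p[:2]).T)-.032,[.575,-.02],loss='soft_l1',f_scale=.001);print('cork',r.x)
```

```text
[ 0.57368114 -0.01713006  0.05854567] 0.0003085496208765845
cork [ 0.57249909 -0.01905095]
```

>>> step_arm(
  slide=[
    [-1.5,1,10],
    [0,0,15],
    [0,0,15],
    [0,0,9],
    [0,0,5],
    [0,0,3],
    [0,0,1],
    [0,0,0],
    [0,0,0],
    [0,0,0],
  ],
  twist=[0,0,0,0,0,0,0,0,0,0],
)

```text
time: 13.7
position: [0.5769, -0.0188, 0.0715]
tool_rot: [0.121, 0.993, -0.0, 0.001]
ft_force: [0.6, -0.5, 0.0]
grip_width: 0.0632
```

>>> step_arm(
  slide=[
    [0,0,1],
    [0,0,1],
    [0,0,0],
    [0,0,0],
  ],
  twist=[0,0,0,0],
)

```text
time: 14.03
position: [0.5767, -0.0188, 0.0692]
tool_rot: [0.121, 0.993, -0.0, 0.0]
ft_force: [-0.2, 0.3, 2.0]
grip_width: 0.0634
```

>>> step_arm(
  slide=[
    [0,0,0],
    [0,0,0],
    [0,0,0],
    [0,0,0],
  ],
  twist=[0,0,0,0],
  jaw=87,
)

```text
time: 14.37
position: [0.5763, -0.0187, 0.0687]
tool_rot: [0.121, 0.993, 0.0, -0.0]
ft_force: [-0.4, -0.0, -0.2]
grip_width: 0.0823
```

>>> step_arm(
  slide=[
    [0,0,-5],
    [0,0,-15],
    [0,0,-25],
    [0,0,-30],
    [0,0,-30],
    [0,0,-20],
    [0,0,0],
    [0,0,0],
  ],
  twist=[0,0,0,0,0,0,0,0],
)

```text
time: 15.03
position: [0.5771, -0.0188, 0.1955]
tool_rot: [0.121, 0.993, -0.0, 0.002]
ft_force: [-0.0, 0.1, -0.5]
grip_width: 0.0869
```

Run:
```python
from h import *
snap('wrist','w8')
rel([.4498,-.2805,.195],166.2)
```

```text
twist -0.09
t 15.08 pos [ 0.5761 -0.0186  0.194 ] z [ 0. -0. -1.] slide after twist mm [  60.1 -284.5   -1. ]
```

View pics/w8.png

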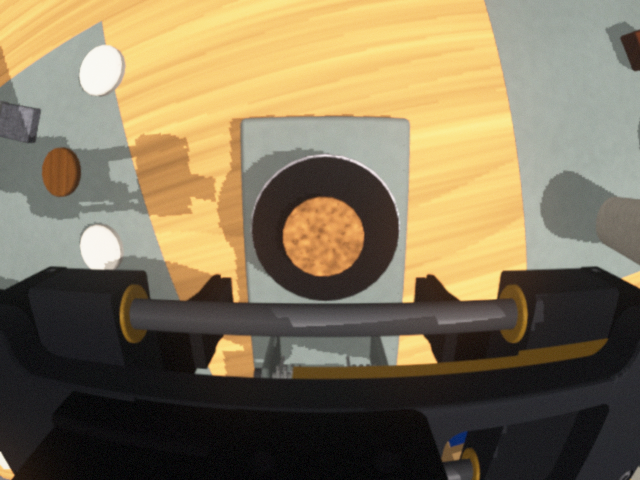

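Run:
```python
from h import *
w=dict(np.load('pics/w8.npz')); H=cv2.cvtColor(w['color'],cv2.COLOR_BGR2HSV)
blob(w,(H[...,1]>100)&(H[...,2]>60),324,237,.058,fish)
V=H[...,2]; k=cv2.morphologyEx(((V<75)|((H[...,1]>100)&(H[...,0]<25)&(np.hypot(*(np.mgrid[:480,:640]-np.array([237,324])[:,None,None]))<50))).astype(np.uint8),cv2.MORPH_OPEN,np.ones((5,5)))
k[298:]=0
blob(w,k,270,230,.05,fish)
```

```text
blob px 4 [282, 196, 83, 81, 5342] ellipse mm [576.1 -19.2] [64.6 65.1]
blob px 3 [253, 158, 145, 140, 16174] ellipse mm [573.8 -17.1] [116.5 117.1]
```

The cork lies flat and about 3 mm off the plate centre, inside the 10 mm tolerance. Next is the blank.

>>> step_arm(
  slide=[
    [4,-15,0],
    [6,-29,0],
    [6,-30,0],
    [6,-30,0],
    [6,-30,0],
    [6,-30,0],
    [6,-30,0],
    [6,-30,5],
    [6,-30,10],
    [5,-20,15],
    [3,-11,15],
    [0,0,10],
    [0,0,0],
    [0,0,0],
  ],
  twist=[0,0,0,0,0,0,0,0,0,0,0,0,0,0],
)

```text
time: 16.25
position: [0.4491, -0.2795, 0.1375]
tool_rot: [0.121, 0.993, 0.001, -0.001]
ft_force: [0.3, 0.2, -0.5]
grip_width: 0.0867
```

Run:
```python
from h import *
w=snap('wrist','w9'); H=cv2.cvtColor(w['color'],cv2.COLOR_BGR2HSV)
rel([.4498,-.2805,.08],166.2)
```

```text
twist -0.05
t 16.3 pos [ 0.4498 -0.2797  0.1384] z [-0.001  0.001 -1.   ] slide after twist mm [-0.3 -0.8 58.4]
```

View pics/w9.png

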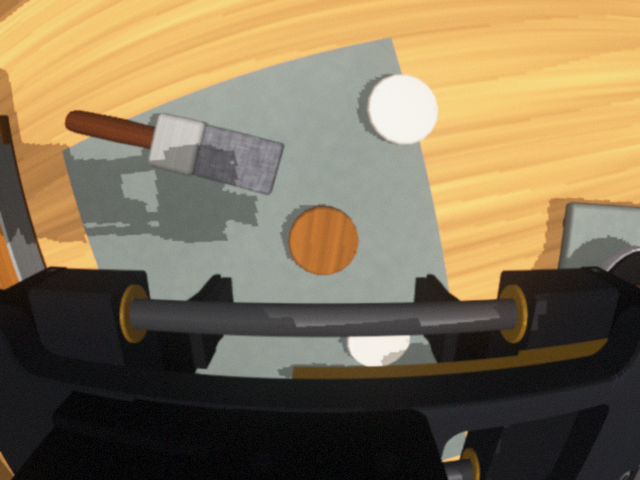

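Run:
```python
from h import *
w=dict(np.load('pics/w9.npz')); H=cv2.cvtColor(w['color'],cv2.COLOR_BGR2HSV)
e=blob(w,(H[...,1]>100),323,240,.011,fish)
rel([e[0][0]/1e3,e[0][1]/1e3,.0215],166.2)
```

```text
blob px 2 [288, 206, 70, 69, 3770] ellipse mm [ 447.6 -279.6] [52.  52.8]
twist -0.05
t 16.3 pos [ 0.4498 -0.2797  0.1384] z [-0.001  0.001 -1.   ] slide after twist mm [  2.   -0.5 116.9]
```

>>> step_arm(
  slide=[
    [1.5,-0.5,10],
    [0,0,20],
    [0,0,25],
    [0,0,25],
    [0,0,18],
    [0,0,10],
    [0,0,6],
    [0,0,3],
    [0,0,0],
    [0,0,0],
    [0,0,0],
  ],
  twist=[0,0,0,0,0,0,0,0,0,0,0],
)

```text
time: 17.22
position: [0.4488, -0.2815, 0.0229]
tool_rot: [0.121, 0.993, -0.001, 0.001]
ft_force: [0.2, 0.0, 1.0]
grip_width: 0.0873
```

>>> step_arm(
  slide=[
    [0,0,0],
    [0,0,0],
    [0,0,0],
    [0,0,0],
    [0,0,0],
    [0,0,0],
  ],
  twist=[0,0,0,0,0,0],
  jaw=42,
  force=8,
)

```text
time: 17.72
position: [0.4481, -0.2811, 0.0219]
tool_rot: [0.121, 0.993, 0.0, -0.0]
ft_force: [-0.1, -0.5, 0.3]
grip_width: 0.0546
```

Run:
```python
from h import *
w=snap('wrist','w10')
rel([.5763,-.0188,.14],166.2)
```

```text
twist -0.1
t 17.77 pos [ 0.4481 -0.281   0.0219] z [-0.  0. -1.] slide after twist mm [ -61.9  285.2 -118.1]
```

View pics/w10.png

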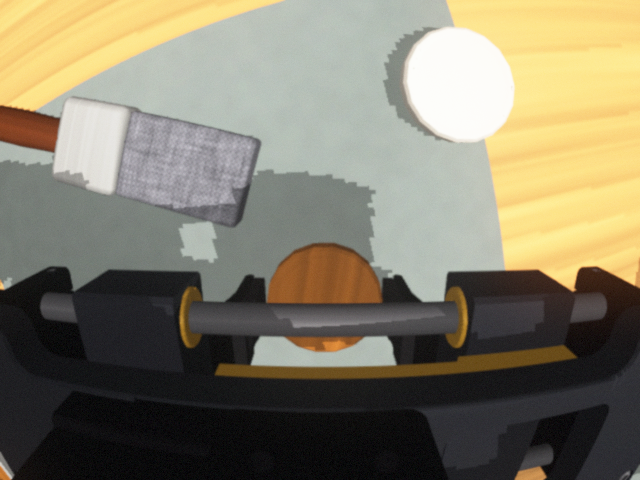

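>>> step_arm(
  slide=[
    [0,0,-8],
    [0,0,-25],
    [0,0,-35],
    [0,5,-35],
    [-2,15,-15],
    [-7,30,0],
    [-7,30,0],
    [-7,30,0],
    [-7,30,0],
    [-7,30,0],
    [-7,30,0],
    [-7,30,0],
    [-6,30,0],
    [-4,17,0],
    [-1,8,0],
    [0,0,0],
    [0,0,0],
  ],
  twist=[0,0,0,0,0,0,0,0,0,0,0,0,0,0,0,0,0],
)

```text
time: 19.18
position: [0.5763, -0.0195, 0.14]
tool_rot: [0.121, 0.993, -0.0, -0.0]
ft_force: [-0.3, -0.3, -0.6]
grip_width: 0.0536
```

Run:
```python
from h import *
w=snap('wrist','w11')
rel([.5763,-.0188,.081],166.2)
```

```text
twist -0.12
t 19.23 pos [ 0.5761 -0.0201  0.1399] z [-0.001 -0.    -1.   ] slide after twist mm [ 0.1  1.3 58.9]
```

View pics/w11.png

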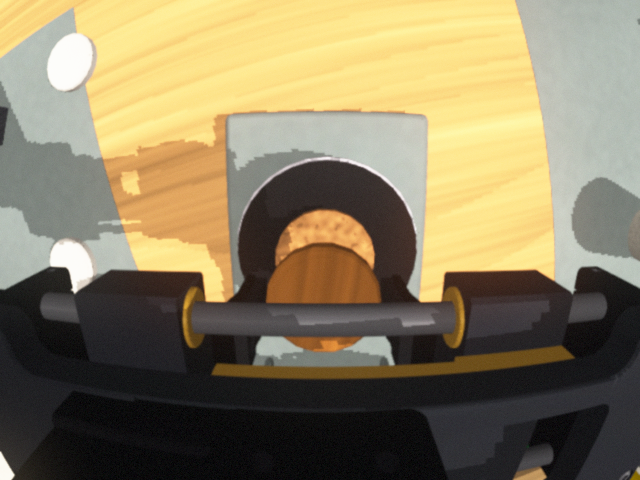

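The blank is level in the fingers at (323,297), above the cork at (325,240). I'll lower it.

>>> step_arm(
  slide=[
    [0,1,10],
    [0,0,15],
    [0,0,15],
    [0,0,9],
    [0,0,5],
    [0,0,3],
    [0,0,1],
    [0,0,0],
    [0,0,0],
    [0,0,0],
  ],
  twist=[0,0,0,0,0,0,0,0,0,0],
)

```text
time: 20.07
position: [0.5775, -0.0184, 0.0825]
tool_rot: [0.121, 0.993, -0.0, 0.001]
ft_force: [1.0, -0.8, -0.7]
grip_width: 0.0532
```

>>> step_arm(
  slide=[
    [0.8,0,1],
    [0,0,1],
    [0,0,0.5],
    [0,0,0],
    [0,0,0],
  ],
  twist=[0,0,0,0,0],
)

```text
time: 20.48
position: [0.5763, -0.0181, 0.0798]
tool_rot: [0.121, 0.993, 0.0, 0.0]
ft_force: [-1.4, 0.7, 4.8]
grip_width: 0.0537
```

>>> step_arm(
  slide=[
    [0,0,0],
    [0,0,0],
    [0,0,0],
    [0,0,0],
    [0,0,0],
  ],
  twist=[0,0,0,0,0],
  jaw=80,
)

```text
time: 20.9
position: [0.5762, -0.0181, 0.0791]
tool_rot: [0.121, 0.993, 0.0, -0.0]
ft_force: [0.5, -0.0, 0.3]
grip_width: 0.0766
```

>>> step_arm(
  slide=[
    [0,0,-5],
    [0,0,-15],
    [0,0,-25],
    [0,0,-30],
    [0,0,-30],
    [0,0,-15],
    [0,0,0],
    [0,0,0],
  ],
  twist=[0,0,0,0,0,0,0,0],
)

```text
time: 21.57
position: [0.5766, -0.0182, 0.2003]
tool_rot: [0.121, 0.993, -0.0, 0.001]
ft_force: [-0.0, -0.1, -0.6]
grip_width: 0.0802
```

Run:
```python
from h import *
w=snap('wrist','w12'); H=cv2.cvtColor(w['color'],cv2.COLOR_BGR2HSV)
cv2.imwrite('pics/w12c.png',cv2.resize(w['color'][130:330,220:430],None,fx=2.8,fy=2.8,interpolation=cv2.INTER_CUBIC))
e=blob(w,(H[...,1]>100)&(H[...,2]>60),324,237,.058,fish)
```

```text
blob px 4 [282, 196, 82, 80, 5168] ellipse mm [576.1 -19.1] [64.5 65.1]
```

View pics/w12c.png

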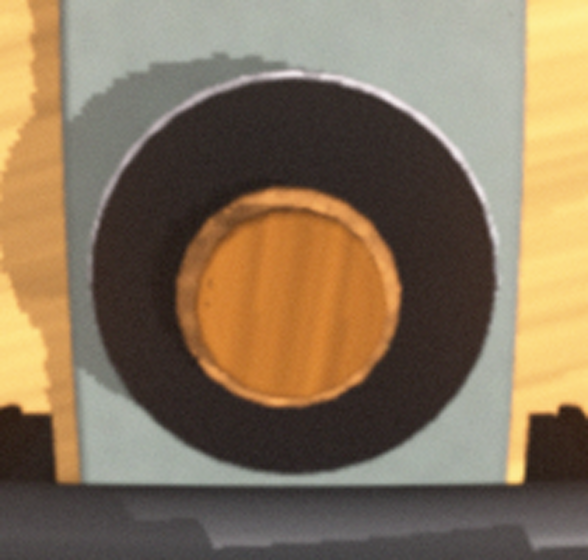

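Run:
```python
from h import *
w=dict(np.load('pics/w12.npz'))
print(fish(w,326,239,.068),fish(w,323.4,236,.058))
c=w['color'][185:290,270:380].astype(float)
```

```text
[ 0.57626886 -0.0163709   0.068     ] [ 0.57578575 -0.01830458  0.058     ]
```

>>> step_arm(
  slide=[
    [0,0,-10],
    [0,0,-25],
    [0,0,-30],
    [0,0,-30],
    [0,0,-30],
    [0,0,-25],
    [0,0,-20],
    [0,0,-10],
    [0,0,0],
    [0,0,0],
    [0,0,0],
    [0,0,0],
    [0,0,0],
    [0,0,0],
    [0,0,0],
    [0,0,0],
    [0,0,0],
    [0,0,0],
    [0,0,0],
    [0,0,0],
  ],
  twist=[0,0,0,0,0,6.9,6.9,6.9,6.9,6.9,6.9,6.9,6.9,6.9,6.9,6.9,6.9,7.1,0,0],
  jaw=60,
)

```text
time: 23.28
position: [0.5759, -0.0181, 0.3784]
tool_rot: [0.786, 0.618, -0.001, -0.001]
ft_force: [-0.2, -0.1, -0.1]
grip_width: 0.0595
```

Run:
```python
from h import *
rel([.6916,-.0468,.38],76.2)
t=snap('top','t13'); P=cloud(t); h=np.array([.470,.0076,0]);Q=P-h;a=Q@PX;b=Q@PY;Z=P[...,2]
m=(Z>.29)&(Z<.335)&(a>.18)&(a<.26)&(abs(b)<.07)
print(m.sum(),P[m].mean(0),'a',a[m].min(),a[m].max(),'b',b[m].min(),b[m].max())
cv2.imwrite('pics/t13c.png',cv2.resize(t['color'][110:300,250:440],None,fx=3,fy=3,interpolation=cv2.INTER_CUBIC))
snap('side','s13')
```

```text
twist 0.18
t 23.28 pos [ 0.5759 -0.0181  0.3784] z [-0.002  0.001 -1.   ] slide after twist mm [ -0.3 119.2  -1.9]
10 [ 0.68318595 -0.08929673  0.31642378] a 0.22227210634736333 0.23667598393785785 b -0.044980999454196036 -0.03913062401653401
```

View pics/t13c.png

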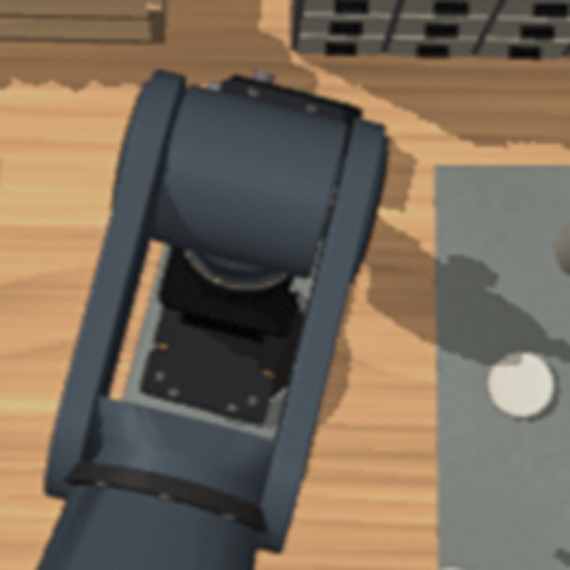

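View pics/s13.png

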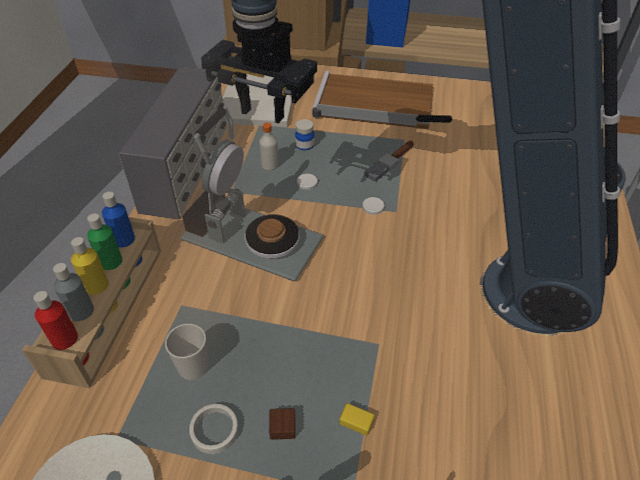

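The stack is in place: the blank sits about 2 mm off the cork centre, and the lid is still open. Now I take the handle.

>>> step_arm(
  slide=[
    [0,10,0],
    [0,25,0],
    [0,30,0],
    [0,28,0],
    [0,18,0],
    [0,8,0],
    [0,0,10],
    [0,0,18],
    [0,0,18],
    [0,0,13],
    [0,0,8],
    [0,0,2],
    [0,0,0],
    [0,0,0],
  ],
  twist=[0,0,0,0,0,0,0,0,0,0,0,0,0,0],
)

```text
time: 24.55
position: [0.6919, -0.0464, 0.3112]
tool_rot: [0.787, 0.617, 0.0, 0.0]
ft_force: [0.3, -0.2, 1.2]
grip_width: 0.0599
```

Run:
```python
from h import *
rel([.6916,-.0468,.3095],76.2); print(robot.get_obs()['ft_force'])
snap('side','s14')
```

```text
twist 0.02
t 24.55 pos [ 0.6919 -0.0464  0.3112] z [ 0.001 -0.    -1.   ] slide after twist mm [-0.4 -0.2  1.7]
[ 0.25777889 -0.15284965  1.1863911 ]
```

View pics/s14.png

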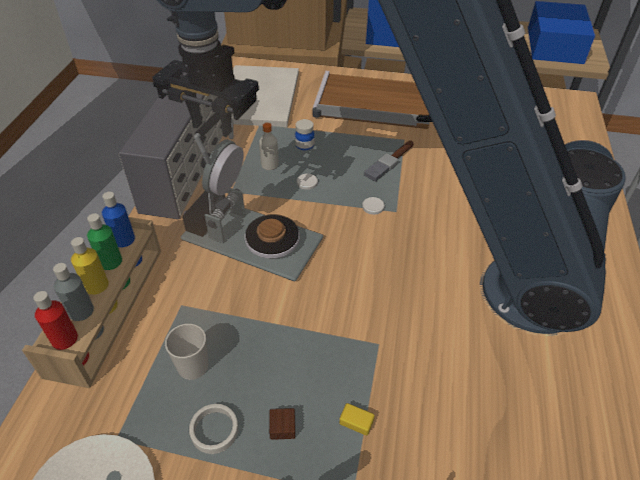

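The fingers straddle the bar at about (200,100). I'll close them and compute the arc down to 0.80.

>>> step_arm(
  slide=[
    [0,0,1.5],
    [0,0,0],
    [0,0,0],
    [0,0,0],
    [0,0,0],
    [0,0,0],
    [0,0,0],
    [0,0,0],
  ],
  twist=[0,0,0,0,0,0,0,0],
  jaw=0,
  force=15,
)

```text
time: 25.27
position: [0.692, -0.0466, 0.3088]
tool_rot: [0.787, 0.617, 0.0, 0.0]
ft_force: [1.1, -0.2, -0.9]
grip_width: 0.0153
```

Run:
```python
import numpy as np
def p(t): return np.array([-228*np.cos(t)+40*np.sin(t), 228*np.sin(t)+40*np.cos(t)])
th=np.r_[1.4,1.39,1.37,np.linspace(1.335,.85,15),.83,.81,.80]
acc=np.zeros(2);out=[]
for a in th[1:]:
    d=np.round(p(a)-p(1.4)-acc,1); acc+=d; out.append([0,float(d[0]),float(-d[1])])
print(len(out),out,acc)
from h import *
H=np.array([.6914,-.0468,.08])
for t in (1.4,.8): print(t,H+p(t)[0]/1e3*PX+[0,0,p(t)[1]/1e3-.002])
o=robot.get_obs();print(o['position'],o['grip_width'])
```

```text
20 [[0, -2.3, 0.0], [0, -4.6, 0.1], [0, -8.1, 0.3], [0, -8.0, 0.7], [0, -8.0, 0.9], [0, -7.9, 1.2], [0, -7.9, 1.4], [0, -7.8, 1.8], [0, -7.8, 2.0], [0, -7.7, 2.3], [0, -7.6, 2.5], [0, -7.5, 2.8], [0, -7.4, 3.1], [0, -7.3, 3.3], [0, -7.2, 3.5], [0, -7.1, 3.8], [0, -6.9, 4.1], [0, -3.9, 2.4], [0, -3.9, 2.6], [0, -1.9, 1.3]] [-130.8  -40.1]
1.4 [ 0.69204627 -0.04695874  0.30948122]
0.8 [ 0.56500213 -0.0157537   0.26942546]
[ 0.6920013  -0.04655326  0.30882789] 0.0153320943665811
```

>>> step_arm(
  slide=[
    [0,-2.3,0],
    [0,-4.6,0.1],
    [0,-8.1,0.3],
    [0,-8,0.7],
    [0,-8,0.9],
    [0,-7.9,1.2],
    [0,-7.9,1.4],
    [0,-7.8,1.8],
    [0,-7.8,2],
    [0,-7.7,2.3],
    [0,-7.6,2.5],
    [0,-7.5,2.8],
    [0,-7.4,3.1],
    [0,-7.3,3.3],
    [0,-7.2,3.5],
    [0,-7.1,3.8],
    [0,-6.9,4.1],
    [0,-3.9,2.4],
    [0,-3.9,2.6],
    [0,-1.9,1.3],
  ],
  twist=[0,0,0,0,0,0,0,0,0,0,0,0,0,0,0,0,0,0,0,0],
)

```text
time: 26.93
position: [0.5634, -0.0148, 0.268]
tool_rot: [0.787, 0.617, -0.001, -0.001]
ft_force: [-1.7, 1.4, 0.1]
grip_width: 0.0156
```

>>> step_arm(
  slide=[
    [0,0,0],
    [0,0,0],
    [0,0,0],
    [0,0,0],
    [0,0,0],
    [0,0,0],
    [0,0,0],
    [0,0,0],
    [0,0,0],
    [0,0,0],
    [0,0,0],
    [0,0,0],
  ],
  twist=[0,0,0,0,0,0,0,0,0,0,0,0],
)

```text
time: 27.93
position: [0.5647, -0.0151, 0.2689]
tool_rot: [0.787, 0.617, 0.0, -0.0]
ft_force: [-2.1, 3.2, 3.8]
grip_width: 0.0155
```

Run:
```python
from h import *
o=robot.get_obs();p=np.array(o['position']);print(o['time'],p,o['grip_width'],o['ft_force'],np.abs(o['joint_velocities']).max())
d=p+[0,0,.002]-np.array([.6914,-.0468,.08]); x=d@PX; print('theta',np.arctan2(d[2],-x)-np.arctan2(40,228),'r',np.hypot(x,d[2]))
snap('side','s15');snap('wrist','w15')
```

```text
27.9333 [ 0.56467866 -0.01514799  0.26885497] 0.015457529566489919 [-2.10186556  3.16626288  3.8083351 ] 0.001107966463150247
theta 0.7969731389148677 r 0.23126934202078697
```

View pics/s15.png

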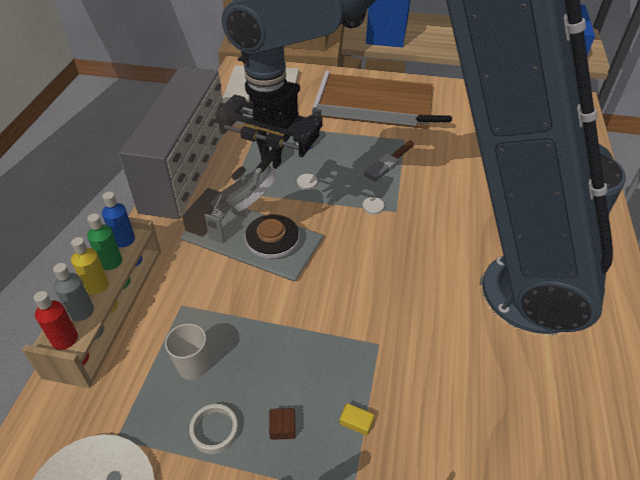

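View pics/w15.png

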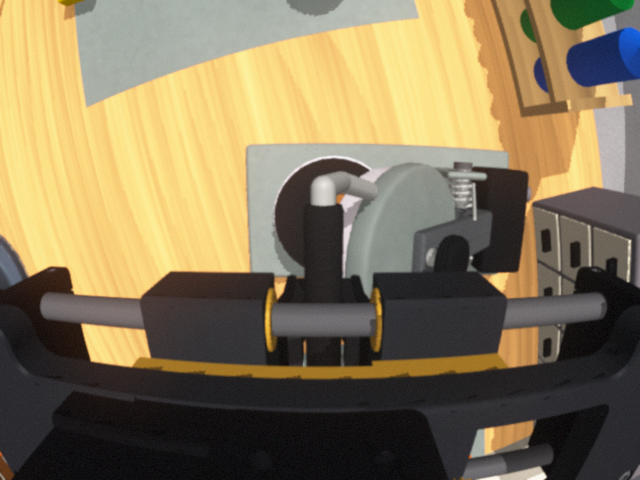

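The bar is gripped (15.5 mm opening). The lid is at about 0.80 rad and at rest, and the stack at (271,230) in the side view looks undisturbed. I'm handing in.

Run:
```python
from h import *
print(robot.hand_in()); o=robot.get_obs(); print(o['time'],o['position'],o['grip_width'])
```

```text
the job is handed in; nothing more can be done
None
the job is handed in; nothing more can be done
```

I finished all the steps and handed the job in at about 28 s of the 69 s allowed; the hand-in gives no verdict. I raised the lid to its stop and laid the cork on the plate, then the brown wooden blank on the cork. I then brought the lid back below the balance point by its handle and was still holding it there at hand-in.

**Last checks:**
- **Lid:** it was at about 0.797 rad (allowed 0.71 to 0.885), worked out from the arm position and the hinge. The arm was at rest and the bar was gripped at 15.5 mm.
- **Cork:** about 3 mm from the plate centre (limit 10 mm), measured with the wrist camera.
- **Blank:** about 2 mm from the cork centre (limit 8 mm), measured the same way. In the last side view the stack looked flat and undisturbed.
- **Other things:** I didn't handle or see anything else move, though I didn't measure this.

**Disagreements:** The top and wrist cameras differed by about 2 mm on the plate and disc positions, which is within their calibration. The wrist force read about 4 N at rest in the final hold, more than the roughly 1 N the lid should need. I put this down to the grip pulling slightly off the lid's path.

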